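# Set the guide rail of the dough board

### The job

Put the wooden guide rail back on the dough board: slide it, still askew, until its V-notched end is fully home against the steel post, then, keeping the notch on the post as a pivot, swing the rail round into line, pressing it against the sprung bumper of the steel stop until the sprung catch snaps out behind it, and let go. Push gently, by feel: the sprung bumper and catch yield to a push of some 15 to 20 N, and you should never push harder than about 25 N; leave the shaker, bowl and scraper alone.

Things in the scene. Friction and masses are not known exactly. Their poses are not given: they have to be found in the camera images.
- board: White plastic board 320 x 360 x 12 mm, fixed on the counter. Origin: centre of its underside, z up. The rail's place is parallel to board y, notch towards -y, rail centre at board x = 60, y = 7 mm, plain end at y = 107 mm. The rail starts askew on the -x (robot's) side and swings in towards +x.
- post: Fixed upright round steel post, 12 mm diameter, 45 mm high, standing on the board at board (60, -105) mm. Origin: on its axis at its foot (the board's top). Axes as the board's.
- stop: Fixed steel stop block, 50 mm long (y), 20 mm thick, 34 mm high, on the board. Origin: foot of the middle of its face towards -x, at board (76, 65) mm. A round sprung rubber bumper in this face sticks out 5 mm at mid-height; the rail's +x side meets it first and must push it in (2 N at first touch, 6 N flush). Once released the rail rests back on the bolt, 1 mm off this face.
- catch (a point): Square rear edge of the tip of a sprung bolt, board (43, 103, 27) mm when out, 18 mm high; moves with it. Its housing spans board x 11 to 61, y 112 to 142 mm, 36 mm high. The tip reaches 4 mm into the path of the rail's end: a ramp on its -x side, then a 3 mm flat. It snaps out behind the rail's -x face only when the rail is within 1 mm of the stop.
- bolt (a joint): How far the sprung bolt is pushed in (towards board +y), m: 0 = fully out, about 0.004 while the rail's end rides over it. Spring 1.5 N at 0, 4 N at 0.004; passing it takes about 4 to 9 N of sideways push at the rail's end.
- rail_center (a point): Loose wooden rail, about 0.2 kg: bar 200 mm long (y), 32 wide (x), 30 high, lying on the board, plus a V-notched fork 21 mm long at its -y end. Point: centre of the bar, half-way up. y runs along the rail towards the plain end, z up. It starts turned 0.5 to 0.8 rad counter-clockwise (from above) from the board, notch 30 to 80 mm short of the post.
- rail_seat (a point): Point on the rail's centre line, 112 mm from its centre towards the notched end (rail y = -112 mm), half-way up: where the post's axis lies when the post bears on both walls of the notch. V of 60 degrees, 25 mm wide at its mouth, which is 9.6 mm beyond this point; its bottom is at rail y = -100 mm.
- rail_end (a point): Centre of the rail's plain end face (rail y = +100 mm), half-way up.
- rail: The same rail; origin: centre of the solid bar's underside (rail_center less 15 mm in z), axes as rail_center.
- shaker: Bystander: glass shaker jar with steel cap, 64 mm diameter, 120 mm high, on the counter left of the board. Origin: centre of its underside.
- bowl: Bystander: steel bowl, 130 mm across, 60 mm high, right of the board. Origin: centre of its underside.
- scraper: Bystander: dough scraper, blade 100 x 130 mm lying flat, wooden grip 20 mm thick, right of the board. Origin: under its blade's middle.
There are look-alikes about, which are no part of the job. There is more than one size of the rail; the job needs the largest.

How it is judged:
By the outcome, as a careful person would: the job done as asked, in the order asked, and still so for the second after the job is handed in, with the robot touching nothing.
It also fails if it takes over 72 s, if anything falls off the work surface, if the arm or the gripper's body presses on something with over 40 N, if the wrist force passes 120 N, or if a joint passes its speed limit or range.

### The arm

A 6-joint arm with a two-finger parallel gripper is mounted at the origin on the work surface. World frame = base frame: x ahead of the robot, y to its left, z up, the work surface at z = 0. Lengths are in m, angles in degrees, forces in N, time in s.
With the tool pointing down it reaches from about 0.25 to 0.725 m from the base axis. Payload 9.7 kg.
Tool frame: the origin (TCP) lies at the very end of the fingers, on their centre line; the grasp point (between the pads) lies 19 mm behind it; z points along the fingers, y is the line along which they close (so a half turn about z gives the same grasp; the last joint's range is limited). The gripper opens to 85 mm and grips with 20 to 120 N. Pads are 22 mm wide; open, the fingers measure 114 mm over their backs; the gripper's body (76 mm by 85 mm) begins 54 mm behind the grasp point. The pads swing forward as they close: fully open they stand 13 mm farther back than shut.
Start: joints at [-76.203, 4.979, 10.078, 95.1, 0, 90], TCP at [0.131, -0.534, 0.209] pointing down, gripper open.
Joint ranges: [-179.16, 179.16], [-48.56, 103.87], [-65.8, 70.77], [-126.05, 130.52], [-82.76, 87.17], [-180, 180]. Speed limits (degrees/s): [127.2, 127.2, 147.25, 180, 180, 180].

### API

Orientations are given as [roll, pitch, yaw] about the fixed x, y, z axes, in that order (R = Rz(yaw) Ry(pitch) Rx(roll)).
In Python, from workcell import bot, viewer, finder gives the robot as it stands. The module is installed in compiled form; this text tells all that it offers.
- The arm moves only by the shell command python3 -m inch 'ROWS' [FORCE]. ROWS is JSON, a list that holds one entry, the list of rows, each a list of 7 numbers: the opening in per cent of the stroke, from 0 (shut) to 100 (fully open), then the shift along the tool's x, y, z in mm, then the turn, a rotation vector about the tool's x, y, z in degrees. In form: [[[grip, tx, ty, tz, ax, ay, az], ...]]. A call has 1 to 8 rows; each row shifts and turns the commanded pose from where the row before left it, along the tool's axes as they then stand; what a row does not reach is not made up. A row lasts 1/8 s, in which the tool goes at most 62.5 mm and 10.7 degrees, less where a joint would pass 70% of its speed; a pose out of reach is approached as far as the arm can. A call with a gripper value outside its range is refused whole. The fingers move at their own pace and stop on an object; FORCE is the grip in N (left out, the last holds). Time passes only in rows, so rows that do not move let the fingers close. It gives the time, the measured TCP pose, the force, the opening and the grip force at its end, in the units of the state.
- bot.get_obs(): the state, without advancing time (a new reading comes with each control period).
- viewer.camera(name): name is "scene" or "top" or "wrist"; returns a dict with "pixels" (420x560x3 uint8, red, green, blue), "vfov" (degrees; the focal length in pixels is half the picture's height over the tangent of half this angle, whatever the lens; pixels are square), "cx", "cy" (the principal point, pixels), "k1" (the pictures are not rectified: a ray, as slopes to the right and down, at radius r is drawn at 1 + k1 r^2 times it, then the intrinsics apply), "R" (3x3) and "t" (3): a world point X has camera coordinates R X + t. Camera axes: x right, y down, z forward; pixel columns grow to the right and rows downward; lengths in m; the calibration is good to about 2 mm. A picture is of the moment at which its call begins. There is no depth.
- bot.job_done(): hands the job in; it is judged then, once.
Trained networks look in the newest picture that a camera, given by its name, has taken for a name from the list of things; names that differ only in an ending like _2 or _b are one class to them, and where a whole thing is asked for, a point or a joint stands for the part that bears it (a point fixed in the world has none). Each returns a list of dicts, best first, with "conf" (0 to 1); they miss things now and then, are a little off and sometimes report something else, mostly with a low value. They report only what shows in the picture. A call takes as long as a camera call. They do not tell look-alikes from the thing itself.
- finder.outline_of(camera, thing): "pixels" (420x560 bool, what is visible of it) and "extent" ([centre column, centre row, width, height] in pixels, round what is visible of it).
- finder.mark_of(camera, thing): "position" ([column, row] in pixels: a listed point, or the origin of a listed thing).
The state is a dict: "time": time; "q": joint angles; "qd": joint speeds; "joint_efforts": joint torques, N m; "ee_pos": TCP position; "tcp_rot": TCP orientation; "wrist_force": force on the tool from outside, world axes, zero at the start; "torque": the same for the moment, N m; "opening": finger opening in m; "grasp_force": force on a finger pad.
Only numpy, scipy, OpenCV 4.12 (cv2) and the standard library are available. Lean on these libraries where they do the work, as an engineer would, in place of code of your own. Each camera call takes 0.05 s, during which the arm holds its last target. There are 200 camera calls.

## Working session

There is one attempt and no reset: what is moved stays moved. The work goes in short steps, Python scripts to look and compute and a shell command to move; the robot and the scene stay as the last step left them, time stands still between calls to the robot, and variables do not carry over. Pictures are saved under pics/ and viewed, at most 10 in all, crops included, and the job is handed in when it is done.

```bash
mkdir -p pics; cat > h.py <<'E'
import numpy as np, cv2
from workcell import bot, viewer, finder
def cam(n):
    c=viewer.camera(n); c['R']=np.array(c['R']); c['t']=np.array(c['t']); return c
def K(c):
    f=210/np.tan(np.radians(c['vfov'])/2); return f
def ray(c,p):
    f=K(c); d=np.array([(p[0]-c['cx'])/f,(p[1]-c['cy'])/f]); u=d.copy()
    for _ in range(20): u=d/(1+c['k1']*(u@u))
    return -c['R'].T@c['t'], c['R'].T@np.array([u[0],u[1],1])
def at(c,p,z):
    o,d=ray(c,p); return o+d*(z-o[2])/d[2]
def proj(c,X):
    x=c['R']@np.array(X)+c['t']; u=x[:2]/x[2]; u=u*(1+c['k1']*(u@u)); return u*K(c)+[c['cx'],c['cy']]
def save(c,n): cv2.imwrite('pics/'+n+'.png',cv2.cvtColor(c['pixels'],cv2.COLOR_RGB2BGR))
E
python3 - <<'E'
from h import *
np.set_printoptions(precision=4,suppress=True)
ims=[]
for n in ['scene','top']:
    c=cam(n); save(c,n+'0')
    print(n,c['vfov'],-c['R'].T@c['t'],c['R'][2])
    for th,z in [('board',0),('post',.012),('stop',.012),('catch',.027),('rail_center',.027),('rail_seat',.027),('rail_end',.027)]:
        for m in finder.mark_of(n,th)[:4]: print(th,round(m['conf'],2),np.array(m['position']),at(c,m['position'],z))
print(bot.get_obs())
E
```

```text
scene 43.25798869867564 [ 1.836  -0.2826  0.9017] [-0.8246  0.1843 -0.5348]
board 0.57 [281.3 227.9] [0.5458 0.0127 0.    ]
board 0.47 [266.2 226.3] [ 0.5296 -0.0307 -0.    ]
post 0.62 [246.4 236.5] [ 0.5893 -0.1004  0.012 ]
stop 0.65 [306.1 238.2] [0.6271 0.069  0.012 ]
catch 0.54 [319.3 225.4] [0.5906 0.1177 0.027 ]
rail_center 0.89 [291.4 214.1] [0.5164 0.0497 0.027 ]
rail_center 0.82 [361.6 190.2] [0.4125 0.3122 0.027 ]
rail_center 0.72 [404.6 241.2] [0.7107 0.3388 0.027 ]
rail_seat 0.9 [429.8 253.6] [0.7791 0.3857 0.027 ]
rail_seat 0.72 [267.5 226.6] [ 0.5709 -0.0347  0.027 ]
rail_seat 0.48 [355.8 198.8] [0.4622 0.2751 0.027 ]
rail_end 0.84 [386.7 236.5] [0.6795 0.2961 0.027 ]
rail_end 0.66 [316.2 206.5] [0.4865 0.1362 0.027 ]
top 52.03797688901891 [ 0.3345 -0.0092  1.2735] [ 0.1734  0.0195 -0.9847]
board 0.92 [276.3 210. ] [0.5483 0.0076 0.    ]
post 0.63 [310.9 192.4] [ 0.5963 -0.0977  0.012 ]
stop 0.77 [256.7 181.1] [0.6365 0.0639 0.012 ]
stop 0.27 [275.4 209.4] [0.5482 0.01   0.012 ]
catch 0.57 [273.9 210.2] [0.5434 0.0143 0.027 ]
rail_center 0.83 [170.4 270.3] [0.3754 0.321
[... 220 characters left out ...]
27 ]
rail_seat 0.63 [187.3 247.9] [0.4397 0.2709 0.027 ]
rail_end 0.58 [182.6 179.7] [0.6453 0.2865 0.027 ]
rail_end 0.55 [227.9 236. ] [0.4713 0.1508 0.027 ]
rail_end 0.55 [156.  285.5] [0.3321 0.3638 0.027 ]
{'time': 0.8, 'q': array([-76.2034,   4.98  ,  10.0792,  95.1002,  -0.0003,  90.0016]), 'qd': array([ 0.0566,  0.0038,  0.0192, -0.0663,  0.0354, -0.008 ]), 'joint_efforts': array([ -0.0013, -52.0045,  46.4836,   0.0013,   0.    ,   0.    ]), 'ee_pos': array([ 0.1312, -0.5341,  0.2094]), 'tcp_rot': array([-179.999 ,    0.0003,   13.795 ]), 'wrist_force': array([ 0.9801, -0.3298, -0.5452]), 'torque': array([-0.074 ,  0.0252, -0.0257]), 'grasp_force': 0.0, 'opening': 0.08538907738617134}
```

View pics/top0.png

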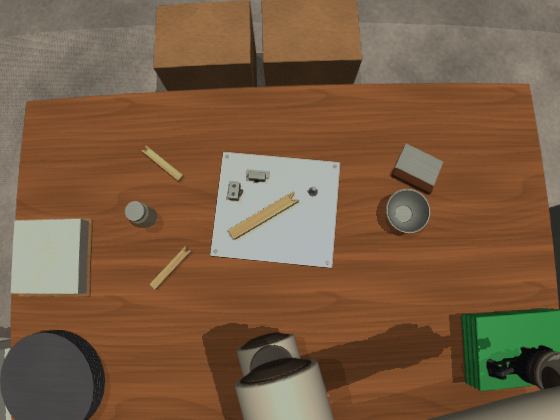

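View pics/scene0.png

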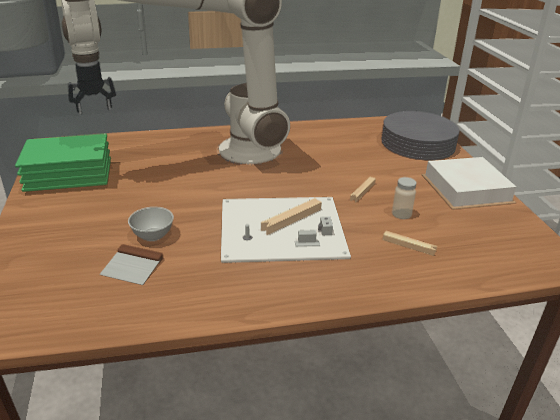

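The top view shows three rails: one on the board at (261,215), about 75 px long, and two off the board at (170,270) and (163,163), about 50 px each. The post is at (313,191), the stop at (257,175) and the catch housing at (234,191). I choose the rail on the board, and will check it in a close crop along with finer measurements.

```bash
python3 - <<'E'
from h import *
np.set_printoptions(precision=4,suppress=True)
c=cam('top')
def rect(th,z):
    for o in finder.outline_of('top',th)[:4]:
        cs,_=cv2.findContours(o['pixels'].astype(np.uint8),0,1)
        k=max(cs,key=cv2.contourArea)[:,0]
        P=np.array([at(c,p,z)[:2] for p in k]).astype(np.float32)
        print(th,round(o['conf'],2),np.array(o['extent']),cv2.minAreaRect(P*1000))
rect('board',.012); rect('rail',.042); rect('bowl',.06)
b=cv2.cvtColor(c['pixels'],cv2.COLOR_RGB2BGR)[145:275,200:350]
cv2.imwrite('pics/crop.png',cv2.resize(b,None,fx=4,fy=4,interpolation=3))
E
```

```text
board 0.8 [273.8 209.9 130.1 115.9] ((553.0401000976562, 8.560821533203125), (365.98583984375, 326.3208312988281), 82.44452667236328)
rail 0.85 [172.  267.2  35.2  42.7] ((382.63726806640625, 317.9615173339844), (23.685508728027344, 144.45217895507812), 44.85007095336914)
rail 0.61 [164.6 165.7  40.1  35. ] ((693.2440795898438, 344.3712463378906), (151.02789306640625, 26.884178161621094), 51.991573333740234)
rail 0.6 [264.2 215.8  66.3  44.5] ((526.7211303710938, 45.27251434326172), (35.43918228149414, 216.0485382080078), 28.769657135009766)
bowl 0.72 [405.6 212.5  42.3  47. ] ((526.3876342773438, -371.9476623535156), (130.8946533203125, 126.45777130126953), 33.63367462158203)
```

View pics/crop.png

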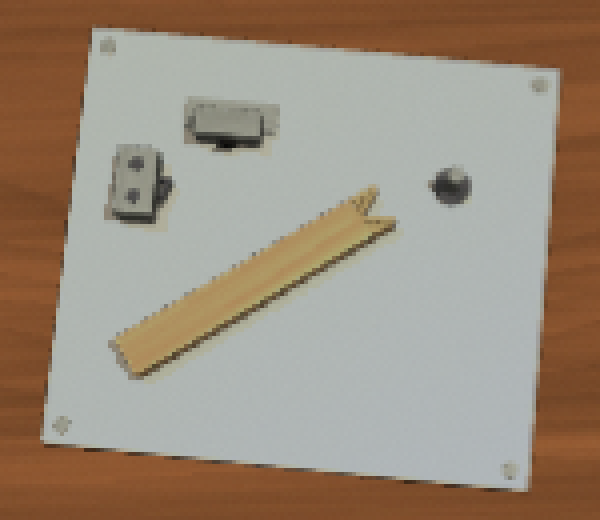

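The crop shows the long askew rail (about 216 mm overall, yaw about 28.8°), its notch at crop (375,205) facing the post at (452,187). Its measured size confirms the choice; the other two are 145 to 150 mm. Moving over it now.

```bash
python3 -m inch '[[[100,32.4,-29.9,0,0,0,0],[100,32.4,-29.9,0,0,0,0],[100,32.4,-29.9,0,0,0,0],[100,32.4,-29.9,0,0,0,0],[100,32.4,-29.9,0,0,0,0],[100,32.4,-29.9,0,0,0,0],[100,32.4,-29.9,0,0,0,0],[100,32.4,-29.9,0,0,0,0]]]' 60
python3 -m inch '[[[100,32.4,-29.9,0,0,0,0],[100,32.4,-29.9,0,0,0,0],[100,32.4,-29.9,0,0,0,0],[100,32.4,-29.9,0,0,0,0],[100,32.4,-29.9,0,0,0,0],[100,32.4,-29.9,0,0,0,0],[100,32.4,-29.9,0,0,0,0],[100,32.4,-29.9,0,0,0,0]]]'
python3 -m inch '[[[100,0,0,0,0,0,10.5],[100,0,0,0,0,0,10.5],[100,0,0,0,0,0,10.5],[100,0,0,0,0,0,10.5],[100,0,0,0,0,0,10.5],[100,0,0,0,0,0,10.5],[100,0,0,0,0,0,10.5],[100,0,0,0,0,0,1.5]]]'
python3 - <<'E'
from h import *
np.set_printoptions(precision=4,suppress=True)
c=cam('wrist'); save(c,'w1')
print(bot.get_obs()['ee_pos'],bot.get_obs()['tcp_rot'],c['vfov'],-c['R'].T@c['t'],c['R'][2])
for th,z in [('post',.012),('stop',.012),('catch',.027),('rail_center',.027),('rail_seat',.027),('rail_end',.027)]:
    for m in finder.mark_of('wrist',th)[:3]: print(th,round(m['conf'],2),np.array(m['position']),at(c,m['position'],z))
E
```

```text
time: 2.0
ee_pos: [0.3264, -0.2388, 0.2096]
tcp_rot: [180.0, -0.0, 13.8]
wrist_force: [1.5, -0.9, -0.3]
opening: 0.0857
grasp_force: 0.0
time: 3.0
ee_pos: [0.5212, 0.0555, 0.2095]
tcp_rot: [180.0, -0.0, 13.8]
wrist_force: [-0.7, 0.3, 1.0]
opening: 0.0854
grasp_force: 0.0
time: 4.0
ee_pos: [0.4276, -0.229, 0.2103]
tcp_rot: [-168.2, 6.6, -35.5]
wrist_force: [1.1, 0.8, -1.3]
opening: 0.085
grasp_force: 0.0
[ 0.428  -0.2285  0.2103] [-168.2442    6.6198  -35.4343] 70.80965187896614 [ 0.484  -0.3097  0.3607] [-0.2115  0.3895 -0.8964]
post 0.69 [153.5 109. ] [ 0.5966 -0.1     0.012 ]
stop 0.67 [ 64.4 156.4] [0.6365 0.0668 0.012 ]
stop 0.27 [106.2 264. ] [0.4778 0.1609 0.012 ]
catch 0.59 [ 56.4 186.5] [0.6109 0.1028 0.027 ]
rail_center 0.62 [117.2 216.1] [0.5239 0.0522 0.027 ]
rail_seat 0.97 [129.3 151.7] [ 0.5759 -0.0403  0.027 ]
rail_seat 0.57 [ 88.7 307.3] [0.4352 0.2535 0.027 ]
rail_end 0.98 [106.  267.3] [0.474  0.1465 0.027 ]
```

View pics/w1.png

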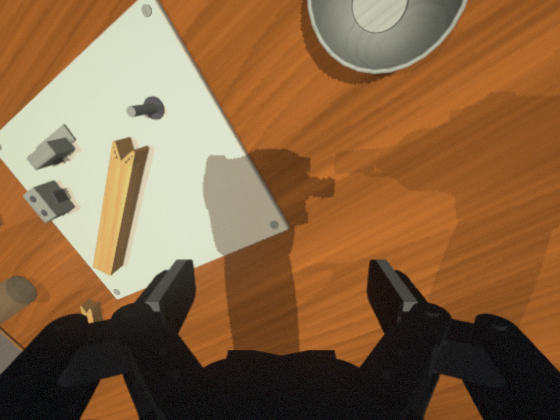

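The wrist view shows the gripper off to the side and tilted: the long rail runs from (124,150) to (106,268), the post is at (150,107) and the bowl at (385,30). The turn went astray, so I'm checking the joints.

```bash
python3 -m inch '[[[100,0,0,0,0,0,0]]]'; python3 -c "
from h import *
o=bot.get_obs();print(o['q'],o['qd'],o['tcp_rot'])"
```

```text
time: 4.47
ee_pos: [0.4294, -0.2259, 0.2106]
tcp_rot: [-168.2, 6.6, -35.1]
wrist_force: [-0.7, 0.9, -0.1]
opening: 0.0854
grasp_force: 0.0
[-35.15048058   2.35046019   6.40326794 100.6320392   11.75017442
 179.94115965] [-0.3592553   0.09350473  0.06763636 -0.056841    0.04495615  0.01276549] [-168.24318753    6.56724559  -35.09249274]
```

Joint 6 hit its 180° limit, because yaw = q1 + 180 − q6. I'll use the half-turn equivalent, yaw +119, by turning the other way.

```bash
python3 -m inch '[[[100,0,0,0,0,0,-10],[100,0,0,0,0,0,-10],[100,0,0,0,0,0,-10],[100,0,0,0,0,0,-10]]]'; python3 -c "
from h import *
o=bot.get_obs();print(o['q'],o['qd'],o['tcp_rot'])"
```

```text
time: 4.97
ee_pos: [0.4293, -0.2263, 0.2105]
tcp_rot: [-166.8, -2.5, 4.2]
wrist_force: [0.0, -0.1, -0.4]
opening: 0.0854
grasp_force: 0.0
[-35.19415637   2.35401105   6.40255122 100.63038451  11.74986144
 139.61302955] [-6.90066961e-03  5.92145775e-02  9.97614338e-04 -3.99824048e-02
 -4.79310488e-02 -7.94454999e+01] [-166.78680011   -2.50872966    4.22421066]
```

```bash
cat >> h.py <<'E'
from scipy.spatial.transform import Rotation as Ro
def rows(p1,rpy1,N,rot_first=0):
    o=bot.get_obs(); R0=Ro.from_euler('xyz',o['tcp_rot'],degrees=True); d=(np.array(p1)-o['ee_pos'])*1000
    w=(R0.inv()*Ro.from_euler('xyz',rpy1,degrees=True)).as_rotvec()/N
    S=sum((R0*Ro.from_rotvec(w*i)).as_matrix() for i in range(N))
    print(N,'rows of t',np.round(np.linalg.solve(S,d),2),'a',np.round(np.degrees(w),2),'| no-turn t total',np.round(R0.inv().apply(d),2))
E
python3 -c "
from h import *
rows([.517,.065,.20],[180,0,119],16)"
```

```text
16 rows of t [21.65 -5.64  2.73] a [-0.37 -0.93 -7.12] | no-turn t total [ 108.37 -273.01   79.82]
```

```bash
python3 -m inch '[[[100,21.7,-5.6,2.7,-0.4,-0.9,-7.1],[100,21.7,-5.6,2.7,-0.4,-0.9,-7.1],[100,21.7,-5.6,2.7,-0.4,-0.9,-7.1],[100,21.7,-5.6,2.7,-0.4,-0.9,-7.1],[100,21.7,-5.6,2.7,-0.4,-0.9,-7.1],[100,21.7,-5.6,2.7,-0.4,-0.9,-7.1],[100,21.7,-5.6,2.7,-0.4,-0.9,-7.1],[100,21.7,-5.6,2.7,-0.4,-0.9,-7.1]]]'
python3 -m inch '[[[100,21.7,-5.6,2.7,-0.4,-0.9,-7.1],[100,21.7,-5.6,2.7,-0.4,-0.9,-7.1],[100,21.7,-5.6,2.7,-0.4,-0.9,-7.1],[100,21.7,-5.6,2.7,-0.4,-0.9,-7.1],[100,21.7,-5.6,2.7,-0.4,-0.9,-7.1],[100,21.7,-5.6,2.7,-0.4,-0.9,-7.1],[100,21.7,-5.6,2.7,-0.4,-0.9,-7.1],[100,21.7,-5.6,2.7,-0.4,-0.9,-7.1]]]'
python3 - <<'E'
from h import *
np.set_printoptions(precision=4,suppress=True)
rows([.517,.065,.14],[180,0,119],4)
c=cam('wrist'); save(c,'w2')
print(bot.get_obs()['q'],-c['R'].T@c['t'])
for th,z in [('post',.012),('stop',.012),('catch',.027),('rail_center',.027),('rail_seat',.027),('rail_end',.027)]:
    for m in finder.mark_of('wrist',th)[:2]: print(th,round(m['conf'],2),np.array(m['position']),at(c,m['position'],z))
E
```

```text
time: 5.98
ee_pos: [0.5538, -0.1045, 0.2095]
tcp_rot: [-174.3, -4.9, 61.5]
wrist_force: [0.2, 0.2, -0.4]
opening: 0.0855
grasp_force: 0.0
time: 6.98
ee_pos: [0.5202, 0.0656, 0.1999]
tcp_rot: [179.6, 0.1, 118.6]
wrist_force: [0.1, 0.3, 1.1]
opening: 0.0852
grasp_force: 0.0
4 rows of t [ 0.28 -0.83 14.98] a [ 0.1   0.02 -0.11] | no-turn t total [ 1.13 -3.49 59.9 ]
[ 7.3263  0.6412  4.5316 93.4789  0.0811 68.3472] [0.4839 0.1311 0.3634]
post 0.71 [270.8 311.8] [ 0.5982 -0.1027  0.012 ]
stop 0.92 [358.4 226.1] [0.6361 0.0631 0.012 ]
catch 0.49 [362.8 182. ] [0.6041 0.1144 0.027 ]
catch 0.39 [278.8 190.2] [0.523  0.0591 0.027 ]
rail_center 0.87 [278.8 191.2] [0.5236 0.0581 0.027 ]
rail_center 0.56 [553.4  27.5] [0.6871 0.3421 0.027 ]
rail_seat 0.65 [277.2 276.9] [ 0.5758 -0.0423  0.027 ]
rail_end 0.83 [487.1  55.7] [0.6444 0.2886 0.027 ]
rail_end 0.55 [274.  103.2] [0.4726 0.1411 0.027 ]
```

View pics/w2.png

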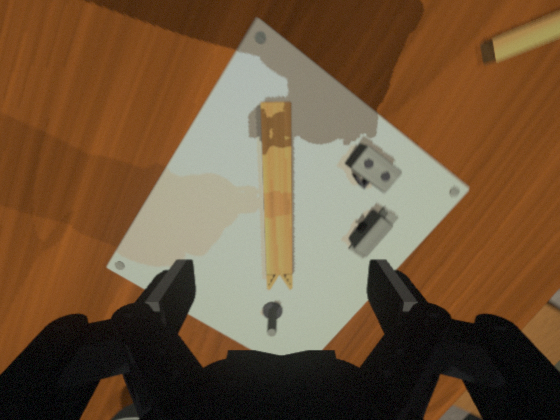

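The wrist view shows the tool aligned with the rail, which runs from (276,103) to (280,285). The post is at (272,312), the stop at (370,230) and the catch housing at (372,165). The post and rail estimates agree across cameras to about 3 mm. Descending to grasp.

```bash
python3 -m inch '[[[100,0.3,-3,30,0,0,-0.4],[100,0.5,0,30,0,0,0],[100,0,0,30,0,0,0],[100,0,0,30,0,0,0],[100,0,0,25,0,0,0],[100,0,0,20,0,0,0],[100,0,0,10,0,0,0],[100,0,0,10,0,0,0]]]'
python3 -c "
from h import *
rows([.5177,.0647,.015],[180,0,119],1)"
```

```text
time: 8.32
ee_pos: [0.5192, 0.0637, 0.0149]
tcp_rot: [179.6, 0.1, 118.6]
wrist_force: [-0.1, -0.5, -0.4]
opening: 0.0852
grasp_force: 0.0
1 rows of t [ 1.55 -0.83 -0.11] a [ 0.41  0.07 -0.38] | no-turn t total [ 1.55 -0.83 -0.11]
```

```bash
python3 -m inch '[[[100,1.5,-0.8,0,0.4,0,0],[25,0,0,0,0,0,0],[25,0,0,0,0,0,0],[25,0,0,0,0,0,0],[25,0,0,0,0,0,0],[25,0,0,0,0,0,0],[25,0,0,0,0,0,0],[25,0,0,0,0,0,0]]]' 40
python3 - <<'E'
from h import *
np.set_printoptions(precision=4,suppress=True)
for n in ['top','wrist']:
  c=cam(n); save(c,n+'3')
  for th,z in [('post',.012),('stop',.012),('rail_center',.027),('rail_seat',.027),('rail_end',.027)]:
    for m in finder.mark_of(n,th)[:3]: print(n,th,round(m['conf'],2),np.array(m['position']),at(c,m['position'],z))
E
```

```text
time: 9.32
ee_pos: [0.5176, 0.065, 0.0156]
tcp_rot: [180.0, 0.1, 118.7]
wrist_force: [-1.8, 1.1, 5.2]
opening: 0.0306
grasp_force: 39.9
top post 0.43 [311.3 190.8] [ 0.6011 -0.0991  0.012 ]
top rail_center 0.98 [170.6 271.5] [0.372  0.3204 0.027 ]
top rail_center 0.61 [261.9 215.7] [0.5282 0.0499 0.027 ]
top rail_center 0.56 [164.2 164.2] [0.6961 0.3442 0.027 ]
top rail_seat 0.94 [184.5 249.2] [0.4361 0.2792 0.027 ]
top rail_seat 0.6 [292.9 198.8] [ 0.5756 -0.0427  0.027 ]
top rail_seat 0.58 [144.8 150. ] [0.7441 0.4067 0.027 ]
top rail_end 0.6 [154.2 285.9] [0.331  0.3692 0.027 ]
top rail_end 0.58 [182.7 179.2] [0.6468 0.2862 0.027 ]
wrist stop 0.95 [434.3 321.5] [0.6361 0.0654 0.012 ]
wrist rail_center 0.59 [281.5 269.4] [0.5228 0.0577 0.027 ]
wrist rail_end 0.91 [276.3  86.9] [0.4736 0.1421 0.027 ]
```

View pics/wrist3.png

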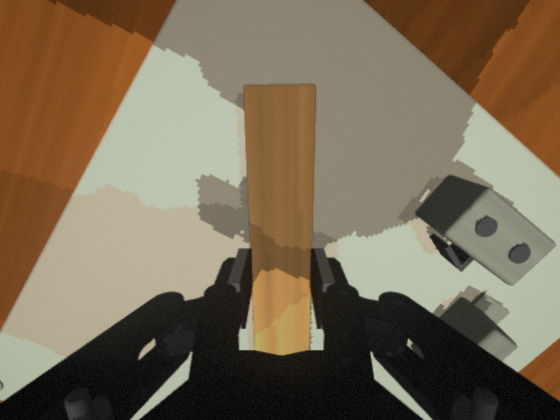

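The wrist view shows both pads holding the rail squarely, with its end at (280,86) and the stop and catch at right. The grasp works out at rail y of about +11 mm. In tool axes (x = rail +y, y = rail +x) the notch must go about −60, −10 mm. Sliding most of that now.

```bash
python3 -m inch '[[[25,-4,-2,-0.5,0,0,0],[25,-8,-2,0,0,0,0],[25,-9,-2,0,0,0,0],[25,-9,-2,0,0,0,0],[25,-8,-1,0,0,0,0],[25,-6,-1,0,0,0,0],[25,-4,0,0,0,0,0],[25,0,0,0,0,0,0]]]'
python3 - <<'E'
from h import *
np.set_printoptions(precision=4,suppress=True)
o=bot.get_obs();p=o['ee_pos'];a=np.radians(o['tcp_rot'][2]);print('seat',p[:2]-.123*np.array([np.cos(a),np.sin(a)]))
for n in ['top','scene']:
  c=cam(n); save(c,n+'4')
  for th,z in [('post',.012),('post',.012),('rail_center',.027),('rail_seat',.027),('rail_end',.027)]:
    for m in finder.mark_of(n,th)[:3]: print(n,th,round(m['conf'],2),np.array(m['position']),at(c,m['position'],z))
a=cv2.imread('pics/scene4.png')[185:265,205:355]; 
cv2.imwrite('pics/s4.png',cv2.resize(a,None,fx=5,fy=5,interpolation=3))
E
```

```text
time: 10.92
ee_pos: [0.5318, 0.0174, 0.0156]
tcp_rot: [-180.0, 0.1, 118.6]
wrist_force: [0.2, -1.3, 4.3]
opening: 0.03
grasp_force: 39.9
seat [ 0.5908 -0.0906]
top post 0.64 [311.6 191.9] [ 0.5977 -0.0998  0.012 ]
top post 0.64 [311.6 191.9] [ 0.5977 -0.0998  0.012 ]
top rail_center 0.7 [164.5 164.4] [0.6954 0.3433 0.027 ]
top rail_center 0.6 [170.3 268.6] [0.3804 0.3214 0.027 ]
top rail_seat 0.96 [186.1 251. ] [0.4307 0.2745 0.027 ]
top rail_seat 0.89 [145.5 149.7] [0.745  0.4045 0.027 ]
top rail_seat 0.76 [305.8 189.5] [ 0.6024 -0.0819  0.027 ]
top rail_end 0.6 [154.9 286.3] [0.3299 0.3671 0.027 ]
top rail_end 0.54 [180.3 178.9] [0.648  0.2936 0.027 ]
scene post 0.52 [247.  237.3] [ 0.5935 -0.0992  0.012 ]
scene post 0.28 [153.8 238.1] [ 0.5525 -0.3649  0.012 ]
scene post 0.52 [247.  237.3] [ 0.5935 -0.0992  0.012 ]
scene post 0.28 [153.8 238.1] [ 0.5525 -0.3649  0.012 ]
scene rail_center 0.77 [363.3 187. ] [0.393 0.325 0.027]
scene rail_center 0.74 [276.8 217.1] [0.5254 0.0024 0.027 ]
scene rail_center 0.72 [406.2 242.2] [0.7162 0.3414 0.027 ]
scene rail_seat 0.89 [249.8 230.4] [ 0.5816 -0.0891  0.027 ]
scene rail_seat 0.73 [353.9 195.8] [0.4431 0.275  0.027 ]
scene rail_end 0.91 [306.3 207.9] [0.4894 0.1035 0.027 ]
scene rail_end 0.8 [384.7 237.2] [0.6818 0.289  0.027 ]
scene rail_end 0.78 [373.3 180.1] [0.3531 0.3754 0.027 ]
```

View pics/s4.png

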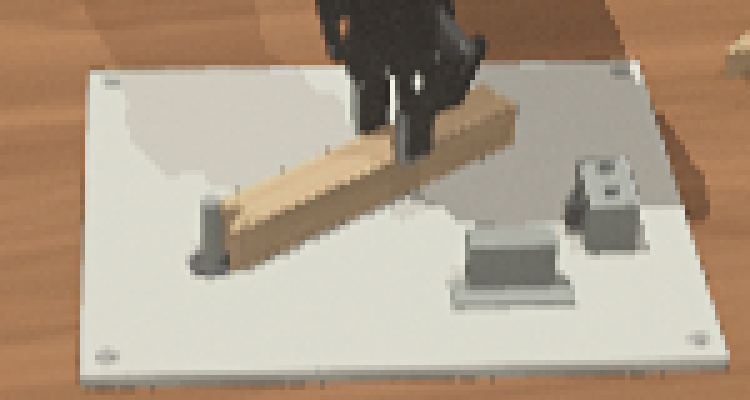

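The crop shows the notched end just short of the post, which is at crop (210,235), and well aimed. The remaining distance is about 12 mm, so I'll creep in by feel.

```bash
python3 -m inch '[[[25,-2,0,0,0,0,0],[25,-2,0,0,0,0,0],[25,-2,0,0,0,0,0],[25,-1,0,0,0,0,0],[25,0,0,0,0,0,0]]]'
python3 -m inch '[[[25,-1,0,0,0,0,0],[25,-0.5,0,0,0,0,0],[25,0,0,0,0,0,0]]]'
```

```text
time: 12.15
ee_pos: [0.5345, 0.0129, 0.0156]
tcp_rot: [180.0, -0.1, 118.7]
wrist_force: [-1.6, 3.4, 6.4]
opening: 0.0303
grasp_force: 40.1
time: 12.52
ee_pos: [0.5352, 0.0117, 0.0156]
tcp_rot: [180.0, -0.1, 118.7]
wrist_force: [-1.7, 2.9, 6.3]
opening: 0.0303
grasp_force: 40.1
```

```bash
python3 -m inch '[[[25,-1,0,0,0,0,0],[25,-0.5,0,0,0,0,0],[25,0,0,0,0,0,0]]]'
```

```text
time: 12.9
ee_pos: [0.5359, 0.0103, 0.0156]
tcp_rot: [180.0, -0.1, 118.7]
wrist_force: [-1.8, 2.8, 6.5]
opening: 0.0302
grasp_force: 40.1
```

```bash
python3 -m inch '[[[25,-1,0,0,0,0,0],[25,-0.5,0,0,0,0,0],[25,0,0,0,0,0,0]]]'; python3 -m inch '[[[25,-1,0,0,0,0,0],[25,-0.5,0,0,0,0,0],[25,0,0,0,0,0,0]]]'
```

```text
time: 13.28
ee_pos: [0.5366, 0.009, 0.0156]
tcp_rot: [180.0, -0.1, 118.7]
wrist_force: [-2.1, 3.9, 6.1]
opening: 0.0302
grasp_force: 40.1
time: 13.65
ee_pos: [0.5374, 0.0077, 0.0156]
tcp_rot: [180.0, -0.1, 118.7]
wrist_force: [-1.2, 4.1, 6.3]
opening: 0.0303
grasp_force: 40.1
```

```bash
python3 -m inch '[[[25,-1,0,0,0,0,0],[25,-0.5,0,0,0,0,0],[25,0,0,0,0,0,0]]]'; python3 -m inch '[[[25,-0.5,0,0,0,0,0],[25,-0.5,0,0,0,0,0],[25,0,0,0,0,0,0]]]'
```

```text
time: 14.02
ee_pos: [0.5379, 0.0066, 0.0157]
tcp_rot: [180.0, -0.1, 118.7]
wrist_force: [-3.0, 5.3, 7.6]
opening: 0.0303
grasp_force: 40.2
time: 14.4
ee_pos: [0.538, 0.0064, 0.0156]
tcp_rot: [-180.0, -0.2, 118.7]
wrist_force: [-5.2, 8.4, 8.7]
opening: 0.0303
grasp_force: 40.3
```

Motion has stopped and the force rose to about 10 N purely along the rail axis, with almost no sideways part. The computed seat (0.597, −0.1015) matches the post. The notch is home. Now swinging about the post, 123 mm behind the TCP, clockwise from above.

```bash
python3 -m inch '[[[25,-0.04,3.22,0,0,0,1.5],[25,-0.04,3.22,0,0,0,1.5],[25,-0.04,3.22,0,0,0,1.5],[25,-0.04,3.22,0,0,0,1.5],[25,0,0,0,0,0,0]]]'
```

```text
time: 15.02
ee_pos: [0.5493, 0.0118, 0.0156]
tcp_rot: [-179.9, -0.2, 112.7]
wrist_force: [-6.1, 5.9, 9.5]
opening: 0.0303
grasp_force: 40.5
```

```bash
python3 -m inch '[[[25,-0.04,3.22,0,0,0,1.5],[25,-0.04,3.22,0,0,0,1.5],[25,-0.04,3.22,0,0,0,1.5],[25,-0.04,3.22,0,0,0,1.5],[25,0,0,0,0,0,0]]]'
```

```text
time: 15.65
ee_pos: [0.5615, 0.0163, 0.0156]
tcp_rot: [-179.9, -0.2, 106.7]
wrist_force: [-5.5, 6.5, 9.1]
opening: 0.0304
grasp_force: 40.4
```

```bash
python3 -m inch '[[[25,-0.04,3.22,-0.3,0,0,1.5],[25,-0.04,3.22,0,0,0,1.5],[25,-0.04,3.22,0,0,0,1.5],[25,-0.04,3.22,0,0,0,1.5],[25,0,0,0,0,0,0]]]'
```

```text
time: 16.27
ee_pos: [0.5742, 0.0194, 0.0157]
tcp_rot: [-179.9, -0.2, 100.7]
wrist_force: [-3.7, 8.0, 6.6]
opening: 0.0306
grasp_force: 40.1
```

```bash
python3 -m inch '[[[25,-0.02,2.15,0,0,0,1],[25,-0.02,2.15,0,0,0,1],[25,-0.02,2.15,0,0,0,1],[25,-0.02,2.15,0,0,0,1],[25,0,0,0,0,0,0]]]'
```

```text
time: 16.9
ee_pos: [0.5826, 0.0208, 0.0157]
tcp_rot: [-179.9, -0.2, 96.7]
wrist_force: [-3.8, 7.4, 6.6]
opening: 0.0304
grasp_force: 40.1
```

```bash
python3 -m inch '[[[25,-0.02,2.15,0,0,0,1],[25,-0.02,2.15,0,0,0,1],[25,-0.01,1.07,0,0,0,0.5],[25,0,0,0,0,0,0]]]'; python3 -m inch '[[[25,-0.01,1.07,0,0,0,0.5],[25,-0.01,1.07,0,0,0,0.5],[25,0,0,0,0,0,0]]]'
```

```text
time: 17.4
ee_pos: [0.5879, 0.0213, 0.0157]
tcp_rot: [-179.9, -0.2, 94.3]
wrist_force: [-4.5, 7.0, 6.9]
opening: 0.0301
grasp_force: 40.1
time: 17.77
ee_pos: [0.5895, 0.0214, 0.0157]
tcp_rot: [-179.8, -0.2, 93.3]
wrist_force: [-7.1, 9.4, 8.5]
opening: 0.0301
grasp_force: 40.4
```

```bash
python3 -m inch '[[[25,-0.01,1.07,0,0,0,0.5],[25,-0.01,1.07,0,0,0,0.5],[25,0,0,0,0,0,0]]]'
```

```text
time: 18.15
ee_pos: [0.5914, 0.0215, 0.0157]
tcp_rot: [-179.8, -0.2, 92.3]
wrist_force: [-9.0, 7.6, 8.4]
opening: 0.0305
grasp_force: 40.5
```

The bolt ramp is engaged (sideways force about 9 N). Continuing gently.

```bash
python3 -m inch '[[[25,-0.01,1.07,0,0,0,0.5],[25,-0.01,1.07,0,0,0,0.5],[25,0,0,0,0,0,0]]]'; python3 -c "
from h import *
o=bot.get_obs();print(o['torque'])"
```

```text
time: 18.52
ee_pos: [0.5938, 0.0216, 0.0157]
tcp_rot: [-179.8, -0.2, 91.3]
wrist_force: [-6.3, 7.4, 8.2]
opening: 0.0303
grasp_force: 40.4
[1.65036658 1.50793477 0.1081442 ]
```

```bash
python3 -m inch '[[[25,-0.01,1.07,0,0,0,0.5],[25,0,0,0,0,0,0]]]';python3 -m inch '[[[25,-0.01,1.07,0,0,0,0.5],[25,0,0,0,0,0,0]]]'
```

```text
time: 18.77
ee_pos: [0.595, 0.0216, 0.0157]
tcp_rot: [-179.8, -0.2, 90.8]
wrist_force: [-5.9, 8.3, 8.2]
opening: 0.0304
grasp_force: 40.3
time: 19.02
ee_pos: [0.5962, 0.0217, 0.0157]
tcp_rot: [-179.9, -0.2, 90.3]
wrist_force: [-6.2, 7.9, 8.1]
opening: 0.0304
grasp_force: 40.3
```

```bash
python3 -m inch '[[[25,-0.02,2.15,0,0,0,1],[25,-0.02,2.15,0,0,0,1],[25,0,0,0,0,0,0]]]'; python3 -m inch '[[[25,-0.02,2.15,0,0,0,1],[25,-0.01,1.07,0,0,0,0.5],[25,0,0,0,0,0,0]]]'
```

```text
time: 19.4
ee_pos: [0.6006, 0.0216, 0.0157]
tcp_rot: [-179.9, -0.2, 88.3]
wrist_force: [-5.8, 7.4, 7.4]
opening: 0.0303
grasp_force: 40.2
time: 19.77
ee_pos: [0.6037, 0.0215, 0.0157]
tcp_rot: [-179.8, -0.2, 86.8]
wrist_force: [-6.2, 8.2, 7.5]
opening: 0.0299
grasp_force: 40.3
```

```bash
python3 -m inch '[[[25,-0.02,2.15,0,0,0,1],[25,-0.01,1.07,0,0,0,0.5],[25,0,0,0,0,0,0]]]'
```

```text
time: 20.15
ee_pos: [0.6069, 0.0213, 0.0157]
tcp_rot: [-179.8, -0.2, 85.3]
wrist_force: [-5.7, 8.7, 7.6]
opening: 0.0304
grasp_force: 40.3
```

```bash
python3 -m inch '[[[25,-0.01,1.07,0,0,0,0.5],[25,-0.01,1.07,0,0,0,0.5],[25,0,0,0,0,0,0]]]'; python3 -m inch '[[[25,-0.01,1.07,0,0,0,0.5],[25,0,0,0,0,0,0]]]'
```

```text
time: 20.52
ee_pos: [0.609, 0.0211, 0.0157]
tcp_rot: [-179.8, -0.2, 84.3]
wrist_force: [-6.7, 7.8, 7.5]
opening: 0.03
grasp_force: 40.3
time: 20.78
ee_pos: [0.6098, 0.0211, 0.0157]
tcp_rot: [-179.8, -0.2, 83.8]
wrist_force: [-7.6, 8.4, 8.4]
opening: 0.0301
grasp_force: 40.4
```

```bash
python3 -m inch '[[[25,-0.01,1.07,0,0,0,0.5],[25,0,0,0,0,0,0]]]'
```

```text
time: 21.02
ee_pos: [0.6105, 0.021, 0.0156]
tcp_rot: [-179.8, -0.1, 83.3]
wrist_force: [-9.6, 8.2, 10.6]
opening: 0.0303
grasp_force: 40.6
```

Bumper felt (sideways force rising). Pressing on in small steps.

```bash
python3 -m inch '[[[25,-0.01,0.7,0,0,0,0.33],[25,0,0,0,0,0,0]]]'; python3 -m inch '[[[25,-0.01,0.7,0,0,0,0.33],[25,0,0,0,0,0,0]]]'
```

```text
time: 21.28
ee_pos: [0.611, 0.0209, 0.0157]
tcp_rot: [-179.7, -0.2, 83.0]
wrist_force: [-10.4, 8.9, 10.1]
opening: 0.0304
grasp_force: 40.7
time: 21.52
ee_pos: [0.6116, 0.0208, 0.0157]
tcp_rot: [-179.7, -0.1, 82.6]
wrist_force: [-10.4, 9.0, 11.5]
opening: 0.0298
grasp_force: 40.7
```

```bash
python3 -m inch '[[[25,-0.01,0.7,0,0,0,0.33],[25,0,0,0,0,0,0]]]'; python3 - <<'E'
from h import *
np.set_printoptions(precision=4,suppress=True)
c=cam('wrist'); save(c,'w5')
for th,z in [('stop',.012),('catch',.027),('rail_center',.027),('rail_end',.027)]:
    for m in finder.mark_of('wrist',th)[:2]: print(th,round(m['conf'],2),np.array(m['position']),at(c,m['position'],z))
E
```

```text
time: 21.78
ee_pos: [0.6121, 0.0208, 0.0157]
tcp_rot: [-179.7, -0.1, 82.3]
wrist_force: [-12.8, 9.8, 10.6]
opening: 0.03
grasp_force: 40.8
stop 0.68 [307.5 169. ] [0.6338 0.0653 0.012 ]
catch 0.63 [245.9  84.1] [0.608  0.1125 0.027 ]
rail_center 0.68 [280. 268.] [0.6111 0.0131 0.027 ]
rail_end 0.58 [274.2  87.3] [0.6213 0.1092 0.027 ]
```

View pics/w5.png

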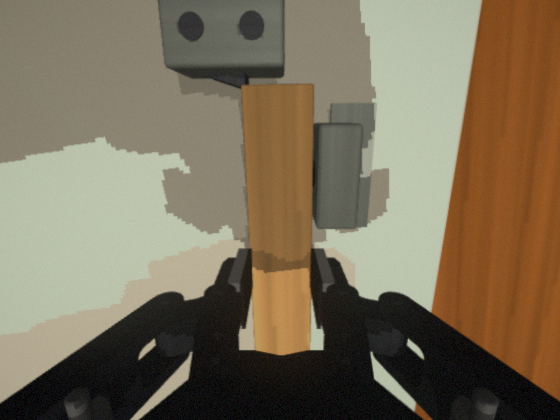

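The wrist view shows the rail in line beside the stop (315–360, 125–228), with the bolt tip (235,82) just left of the rail's corner at (245,86), so it's nearly there. I'll ease the downward load and continue.

```bash
python3 -m inch '[[[25,0.05,0.5,-0.4,0,0,0.25],[25,0,0,0,0,0,0]]]'; python3 -m inch '[[[25,0,0.5,0,0,0,0.25],[25,0,0,0,0,0,0]]]'
```

```text
time: 22.28
ee_pos: [0.6126, 0.0208, 0.0157]
tcp_rot: [-179.7, -0.1, 82.1]
wrist_force: [-10.8, 9.5, 9.2]
opening: 0.0303
grasp_force: 40.6
time: 22.52
ee_pos: [0.6133, 0.0207, 0.0157]
tcp_rot: [-179.7, -0.1, 81.8]
wrist_force: [-8.5, 9.4, 7.2]
opening: 0.0305
grasp_force: 40.4
```

```bash
python3 - <<'E'
from h import *
c=cam('wrist'); save(c,'w6')
for n in ['w5','w6']:
    a=cv2.imread(f'pics/{n}.png')[55:125,190:350]; cv2.imwrite(f'pics/{n}c.png',cv2.resize(a,None,fx=5,fy=5,interpolation=3))
cv2.imwrite('pics/cmp.png',cv2.vconcat([cv2.resize(cv2.imread(f'pics/{n}c.png'),(640,280)) for n in ['w5','w6']]))
E
```

```text
(no output)
```

View pics/cmp.png

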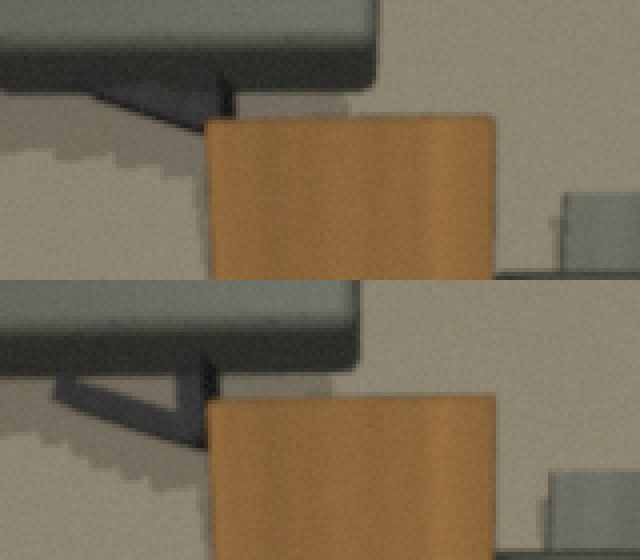

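The lower frame shows the bolt tip now fully out, its square edge against the rail's −x face, and the force dropped as it snapped. I'll let the rail settle back, release it and lift.

```bash
python3 -m inch '[[[25,0.2,-0.3,0,0,0,-0.1],[25,0,-0.3,0,0,0,-0.1],[40,0,0,0,0,0,0],[60,0,0,0,0,0,0],[65,0,0,0,0,0,0],[65,0,0,0,0,0,0],[65,0,0,0,0,0,0]]]'; python3 -m inch '[[[65,0,0,-10,0,0,0],[65,0,0,-20,0,0,0],[65,0,0,-30,0,0,0],[65,0,0,-40,0,0,0],[65,0,0,-40,0,0,0],[65,0,0,-10,0,0,0],[65,0,0,0,0,0,0]]]'
python3 - <<'E'
from h import *
np.set_printoptions(precision=4,suppress=True)
c=cam('wrist'); save(c,'w7')
for th,z in [('post',.012),('stop',.012),('catch',.027),('rail_center',.027),('rail_seat',.027),('rail_end',.027)]:
    for m in finder.mark_of('wrist',th)[:2]: print(th,round(m['conf'],2),np.array(m['position']),at(c,m['position'],z))
E
```

```text
time: 23.45
ee_pos: [0.6152, 0.0184, 0.0163]
tcp_rot: [180.0, 0.1, 81.9]
wrist_force: [0.3, -0.3, -0.3]
opening: 0.0555
grasp_force: 0.0
time: 24.32
ee_pos: [0.6155, 0.0187, 0.1675]
tcp_rot: [179.9, 0.0, 81.9]
wrist_force: [0.3, -0.4, -0.7]
opening: 0.0557
grasp_force: 0.0
post 0.45 [280.5 283.5] [ 0.5991 -0.1     0.012 ]
stop 0.77 [294.9 139.8] [0.6383 0.0683 0.012 ]
catch 0.59 [262.2 101.5] [0.611 0.11  0.027]
rail_center 0.62 [279.3 199.7] [0.6134 0.0098 0.027 ]
rail_seat 0.62 [276.5 293.7] [ 0.5938 -0.1038  0.027 ]
rail_end 0.83 [274.4  98.4] [0.6231 0.1111 0.027 ]
```

View pics/w7.png

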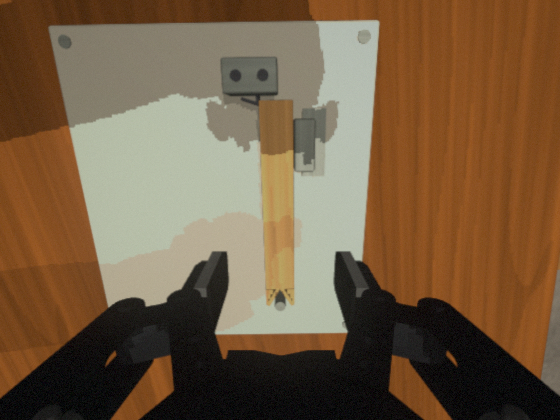

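The wrist view shows the rail in line, with its notch on the post at (280,298), its side along the stop at (305,145) and the bolt out behind its −x face at (258,98). The gripper is clear, so I'm handing in.

```bash
python3 -c "
from h import *
print(bot.job_done())"
```

```text
the job is handed in; nothing more can be done
None
```

The rail is back in place: notch home on the post, swung into line against the stop, catch snapped out behind it and the gripper clear. The sideways push stayed around 16 N (about 19 N with the downward load), and the job was handed in at about 24 s.

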